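# Lock the filter cover of the desk air purifier

## Robot

A 7-joint arm with a two-finger parallel gripper is mounted at the origin on a cart in front of the work surface, level with it; the furniture and walls round the work are solid. World frame = base frame: x ahead of the robot, y to its left, z up, the work surface at z = 0. Lengths are in m, angles in degrees, forces in N, time in s.
With the tool pointing down it reaches from about 0.425 to 0.8 m from the base axis. Payload 8.3 kg.
Tool frame: the origin (TCP) lies where the fingers leave the gripper's body, on its centre line; the fingertips stand 73 mm ahead of it and the grasp point (between the pads) lies 54 mm ahead of it (manip.pinch_z is the distance from the TCP to the grasp point, in m); z points along the fingers, y is the direction in which the jaws open and shut (so a half turn about z gives the same grasp; the last joint's range is limited). The gripper opens to 85 mm and grips with 20 to 120 N. Pads are 22 mm wide; open, the fingers measure 114 mm over their backs; the gripper's body (76 mm by 85 mm) begins 54 mm behind the grasp point. The pads swing forward as they close: fully open they stand 13 mm farther back than shut.
Start: joints at [-80.208, 21.967, 0.94, 78.501, -0.361, 79.538, -2.664], TCP at [0.145, 0.608, 0.304] pointing down, gripper open.
Joint ranges: [-169.22, 169.22], [-14.56, 117.87], [-87.37, 89.26], [10.42, 133.3], [-82.24, 262.24], [0.94, 117.77], [-172.7, 172.7]. Speed limits (degrees/s): [136.94, 136.94, 172.46, 172.46, 180, 180, 180].

## Interface

Orientations are given as [roll, pitch, yaw] about the fixed x, y, z axes, in that order (R = Rz(yaw) Ry(pitch) Rx(roll)).
In Python, from station import manip gives the robot as it stands.
- The arm moves only by the tool apply_moves, never from a script. Its argument "moves" is a list of rows, each a list of 7 numbers: the shift along the tool's x, y, z in units of 0.1 m (1.0 is 0.1 m), then the turn, a rotation vector about the tool's x, y, z in units of 0.5 rad (1.0 is 0.5 rad), then the finger opening in mm, from 0 to 85.4. A call has 1 to 8 rows; each row is the pose to reach, as a shift and turn from the pose commanded when the call began, along the tool's axes at that moment; what a row does not reach only later rows make up. A row lasts 1/12 s, in which the tool goes at most 41.7 mm and 7.16 degrees, less where a joint would pass 70% of its speed; a pose out of reach is approached as far as the arm can. A call with a number of a shift or a turn outside -1 to 1 is refused whole. A call with a gripper value outside its range is refused whole. The fingers move at their own pace and stop on an object; the grip force is fixed at half the most. Time passes only in rows, so rows that repeat a pose let the fingers close. It gives the time, the measured TCP pose, the force and the opening at its end, in the units of the state.
- manip.state(): the state, without advancing time (a new reading comes with each control period).
- manip.grab_frame(name): name is "scene" or "top"; returns a dict with "image" (420x560x3 uint8, red, green, blue), "z_map" (420x560 float32, m along the optical axis (not along the pixel's ray), 0 where there is no reading), "fx", "fy", "cx", "cy" (pixels), "dist" ([k1, k2, p1, p2, k3] as OpenCV has them; the pictures are not rectified), "rvec" (rotation vector, rad) and "tvec" (3), from world to camera coordinates, as OpenCV has them. Camera axes: x right, y down, z forward; pixel columns grow to the right and rows downward; lengths in m; the calibration is good to about 2 mm. A picture is of the moment at which its call begins.
- manip.finish_job(): hands the job in, once; it reports no verdict.
The state is a dict: "clock": time; "q": joint angles; "joint_vel": joint speeds; "joint_torque": joint torques, N m; "eef_pos": TCP position; "tool_rot": TCP orientation; "ft_force": force on the tool from outside, world axes, zero at the start; "wrist_torque": the same for the moment, N m; "finger_gap": finger opening in m.
Only numpy, scipy, OpenCV 4.12 (cv2) and the standard library are available. Lean on these libraries where they do the work, as an engineer would, in place of code of your own. Each camera call takes 0.05 s, during which the arm holds its last target.

## Task

The air purifier stands on its head after a filter change, but its filter cover was turned before its studs had dropped into their gaps, so it rides high and locks nothing. Turn the cover back by its grip until the orange pointer meets the hollow open mark and the cover drops in, then twist it clockwise as far as it goes, so that it is drawn down tight with the pointer at the orange closed dot, and let go.

Things in the scene. Friction and masses are not known exactly. Their poses are not given: they have to be found in the camera images.
- purifier: White round desk air purifier, 160 mm across, 80 mm high to its rim, upside down on the desk; it does not move. Origin: centre of its underside, z up. The round opening in its top takes the cover; the closed mark lies on its -x side. Inside, sprung rubber pads push the cover up with 5 to 10 N once it has dropped in.
- cover: Grey round filter cover, 0.25 kg, loose, in the opening with 2 mm of play. Flange radius 70 mm, 6 mm thick with the white disc on it. Origin: centre of the flange's underside, z up. Height of the origin above the desk: 95 mm riding on the lugs, 84 mm dropped in, 81 mm locked. Studs below, one of them double, so that it drops in, by itself, only within 0.17 rad of the open mark.
- pointer (a point): Orange-tipped end of the cover's turning grip, at half its height: 16.5 mm above the cover's origin, 66 mm from the axis, on the cover's -x side. The grip is a straight upright bar through the cover's axis along its x, 132 mm long, 17 mm wide, top 29 mm above the cover's origin. Turning takes about 0.05 N m riding (pushed hard or high up it may tip), up to 0.35 N m on the ramps.
- closed_mark (a point): Centre of the solid orange dot on the purifier's rim, 73.5 mm from the axis on the purifier's -x side. With the pointer here the cover is at its end stop: its yaw equals the purifier's. At the start the pointer is between 0.28 rad clockwise (seen from above) and 0.57 rad counter-clockwise of it, with the cover riding high.
- open_mark (a point): Centre of the hollow black ring on the purifier's rim, 0.96 rad (55 degrees) counter-clockwise, seen from above, of the closed mark. From here, once dropped in, the cover turns clockwise: ramps draw it down 3 mm over 0.8 rad, then run level for 0.16 rad up to the stop at the closed mark; it stays where it is left.
Things that resemble listed ones, but are neither listed nor needed, are in the scene too. There is more than one size of the cover; the job needs the larger.

How it is judged (in metres and radians):
On the way, in this order (a step that is already met when the one before it is completed fails the run):
1. the cover has been turned back to the open mark and has dropped into the gaps (z of cover in the frame of purifier below 0.0865 m and horizontal distance between pointer and open_mark below 0.025 m), for 0.1 s.
2. the cover is twisted to the closed mark and drawn down tight (z of cover in the frame of purifier below 0.0822 m and angle between the x axis of cover and the x axis of purifier, either way round below 0.17 rad), for 0.2 s.
At the end, for the whole second after the job is handed in: The cover is locked: its pointer is within about 10 degrees of the closed mark, it lies level (within 0.03 rad), drawn down to within 1.2 mm of its locked height of 81 mm above the desk, at rest (all of step 2 and z of cover in the frame of purifier above 0.079 m and horizontal distance between pointer and closed_mark below 0.025 m and angle between cover's own z axis and vertical below 0.03 rad and linear speed of cover below 0.02 m/s); the robot touches nothing.
It also fails if it takes over 48 s, if anything falls off the work surface, if the arm or the gripper's body presses on something with over 40 N, if the wrist force passes 120 N, or if a joint passes its speed limit or range.

## Working session

There is one attempt and no reset: what is moved stays moved. The work goes in short steps, Python scripts to look and compute and a tool call to move; the robot and the scene stay as the last step left them, time stands still between calls to the robot, and variables do not carry over. Pictures are saved under pics/ and viewed, and the job is handed in when it is done.

Besides the shell and the picture viewer there is one more tool, called after "Request:" as name(argument=value, ...) on one line, values as JSON. apply_moves: Moves the arm, as the interface text tells. Its arguments: {"type":"object","properties":{"moves":{"type":"array","items":{"type":"array","items":{"type":"number"}}}},"required":["moves"]}

```bash
mkdir -p pics; ls; cat > h.py <<'E'
import numpy as np,cv2
from station import manip
def grab(n,tag):
    f=manip.grab_frame(n); np.savez(f'pics/{tag}.npz',**f)
    cv2.imwrite(f'pics/{tag}.png',f['image'][:,:,::-1]); return f
def load(tag): return dict(np.load(f'pics/{tag}.npz'))
def KD(f): return np.array([[f['fx'],0,f['cx']],[0,f['fy'],f['cy']],[0,0,1.]]),np.array(f['dist'],float)
def ray(f,u,v):
    K,D=KD(f); p=cv2.undistortPoints(np.array([[[u,v]]],float),K,D).ravel()
    R,_=cv2.Rodrigues(np.array(f['rvec'],float)); t=np.array(f['tvec'],float).ravel()
    return -R.T@t, R.T@np.array([p[0],p[1],1.])
def atz(f,u,v,z):
    c,d=ray(f,u,v); return c+d*(z-c[2])/d[2]
def dep(f,u,v):
    c,d=ray(f,u,v); return c+d*f['z_map'][int(round(v)),int(round(u))]
def proj(f,P):
    K,D=KD(f); return cv2.projectPoints(np.array(P,float).reshape(-1,1,3),np.array(f['rvec'],float),np.array(f['tvec'],float),K,D)[0].reshape(-1,2)
def crop(f,u0,v0,u1,v1,s,tag):
    im=f['image'][v0:v1,u0:u1,::-1]; cv2.imwrite(f'pics/{tag}.png',cv2.resize(im,None,fx=s,fy=s,interpolation=cv2.INTER_CUBIC))
E
python3 - <<'E'
from h import *
grab('scene','s0');grab('top','t0');print(manip.state())
E
```

```text
pics
{'clock': 0.1, 'q': array([-80.20804139,  22.00952959,   0.93863897,  78.5546526 ,
        -0.36187545,  79.53565906,  -2.66538147]), 'joint_vel': array([ 0.05794692, -0.10234398,  0.0058242 , -0.20044427, -0.10923264,
       -0.03812333, -0.00569337]), 'joint_torque': array([ 2.71232471e-03, -6.29140949e+01,  8.47072173e-01, -3.72755563e+01,
        1.67595892e-02,  1.06759934e-02,  2.39611586e-05]), 'eef_pos': array([0.14468679, 0.60770213, 0.30299365]), 'tool_rot': array([-1.79902951e+02,  5.20244189e-04,  1.66606092e+02]), 'ft_force': array([-0.62397102,  0.27954895,  0.15451453]), 'wrist_torque': array([ 0.03221694, -0.06373611,  0.05220659]), 'finger_gap': 0.08504807944098267}
```

View pics/s0.png

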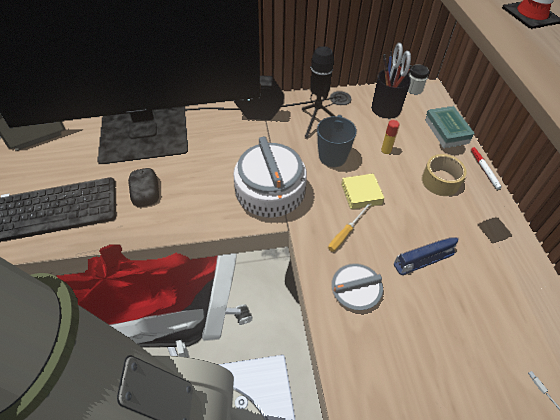

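View pics/t0.png

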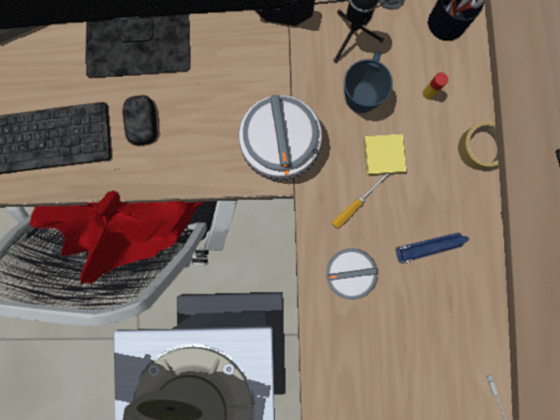

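Candidates: the large cover in the purifier at top (281,135) / scene (270,165), and a small spare cover lying on the desk at top (352,273) / scene (358,287). The first is in the purifier and is larger, so I choose it. Next, a close crop.

```bash
python3 - <<'E'
from h import *
f=load('t0');crop(f,230,85,330,190,7,'t0c')
g=load('s0');crop(g,220,125,320,225,7,'s0c')
for u,v in [(280,95),(284,155),(262,130),(300,130),(281,115),(250,130)]: print(u,v,dep(f,u,v).round(4))
E
```

```text
280 95 [ 6.245e-01 -1.917e-01 -4.000e-04]
284 155 [ 0.4725 -0.1957  0.125 ]
262 130 [ 0.525  -0.1565  0.1035]
300 130 [ 0.5226 -0.2268  0.105 ]
281 115 [ 0.5459 -0.1924  0.127 ]
250 130 [ 0.5262 -0.1341  0.1015]
```

View pics/t0c.png

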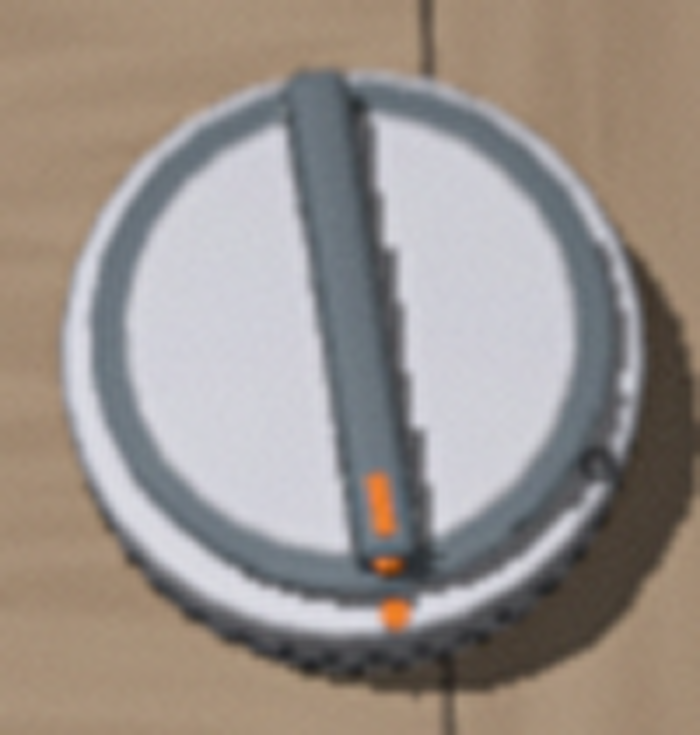

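View pics/s0c.png

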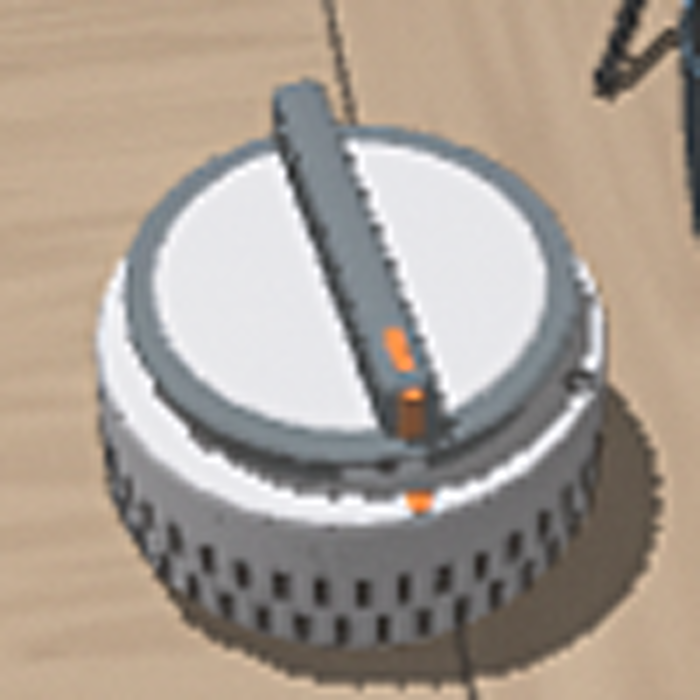

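```bash
python3 - <<'E'
from h import *
f=load('t0');g=load('s0')
T=lambda u,v,z:atz(f,230+u/7-.5+.07,85+v/7-.5+.07,z)
S=lambda u,v,z:atz(g,220+u/7-.43,125+v/7-.43,z)
c=T(395,614,.080);o=T(597,465,.080);print('top closed',c,'open',o)
print('sc closed',S(420,503,.080),'open',S(580,381,.08))
a=T(320,75,.124);b=T(385,558,.124);print('bar',a,b,(a+b)/2,np.linalg.norm(a-b))
a2=S(300,88,.124);b2=S(407,378,.124);print('bar s',a2,b2,(a2+b2)/2,np.linalg.norm(a2-b2))
# purifier centre from marks
for c,o in((c,o),(S(420,503,.080),S(580,381,.08))):
  d=(o-c)[:2];L=np.linalg.norm(d);m=(c+o)[:2]/2
  n=np.array([-d[1],d[0]])/L
  print('chord',L,'exp',2*.0735*np.sin(.48));
  cen=m+n*.0735*np.cos(.48); 
  for ce in(cen,m-n*.0735*np.cos(.48)):
    print(ce,'ang closed',np.degrees(np.arctan2(*(c[:2]-ce)[::-1])),np.degrees(np.arctan2(*(o[:2]-ce)[::-1])))
# rim circle fit in top depth: points near z .08
H,W=f['z_map'].shape
P=[];
for v in range(85,190):
  for u in range(230,330):
    p=dep(f,u,v)
    P.append(p)
P=np.array(P)
for lo,hi in((.115,.135),(.097,.108)):
  q=P[(P[:,2]>lo)&(P[:,2]<hi)]
  (x,y),r=cv2.minEnclosingCircle(q[:,:2].astype(np.float32));print(lo,len(q),x,y,r,np.median(q[:,2]))
  print(cv2.minAreaRect(q[:,:2].astype(np.float32)*1000))
E
```

```text
top closed [ 0.44827124 -0.19874329  0.08      ] open [ 0.4873996  -0.25447716  0.08      ]
sc closed [ 0.44773468 -0.19829948  0.08      ] open [ 0.48768638 -0.25406465  0.08      ]
bar [ 0.58410984 -0.18303758  0.124     ] [ 0.45569915 -0.19626215  0.124     ] [ 0.51990449 -0.18964986  0.124     ] 0.12908987305485622
bar s [ 0.58119305 -0.18139666  0.124     ] [ 0.4585995  -0.19568598  0.124     ] [ 0.51989627 -0.18854132  0.124     ] 0.1234235150523988
chord 0.06809767157916743 exp 0.06788153880459798
[ 0.52119292 -0.18915022] ang closed -172.50560457958167 -117.35231421854296
[ 0.41447792 -0.26407023] ang closed 62.64768578145705 7.494395420418366
chord 0.06859950538569884 exp 0.06788153880459798
[ 0.52070743 -0.18821362] ang closed -172.1307744492012 -116.6315133149787
[ 0.41471363 -0.26415051] ang closed 63.368486685021246 7.869225550798768
0.115 670 0.51985102891922 -0.18975213170051575 0.06604620069265366 0.1242931125705688
((519.7838745117188, -189.5557861328125), (131.97227478027344, 18.007862091064453), 6.872941970825195)
0.097 3591 0.5212271809577942 -0.18929947912693024 0.07007680088281631 0.10163789360576436
((519.9801025390625, -189.5980224609375), (137.9831085205078, 137.4716033935547), 88.84838104248047)
```

Measured against the geometry: the mark chord is 68 mm (expected 67.9) and the grip top is at 0.124, so the cover is riding. Axis is about (0.521, -0.189), purifier yaw about 7.5°, cover yaw about 6.4°. Next I plan the approach.

```bash
cat > plan.py <<'E'
from h import *
from scipy.spatial.transform import Rotation as R
def step(p,yaw,p2,yaw2):
    Rm=R.from_euler('xyz',[180,0,yaw],degrees=True); d=Rm.inv().apply(np.array(p2)-p)/.1
    return d.round(2), round(-np.radians(yaw2-yaw)/.5,2)
def plan(wps,p,yaw):
    p=np.array(p,float)
    for w,yw in wps:
        w=np.array(w,float)
        while np.linalg.norm(w-p)>.001 or abs(yw-yaw)>.3:
            s=1.
            d,t=step(p,yaw,w,yw); m=max(np.abs(d).max(),abs(t),1e-9); s=min(1,.98/m)
            q=p+(w-p)*s; y2=yaw+(yw-yaw)*s
            d,t=step(p,yaw,q,y2); print(d,t,'->',q.round(3),round(y2,1)); p,yaw=q,y2
E
python3 - <<'E'
from plan import *
s=manip.state();p=s['eef_pos'];y=s['tool_rot'][2];
plan([((.47,.25,.3),90),((.521,-.189,.28),6.5)],p,y)
E
```

```text
[-0.98 -0.67  0.01] 0.66 -> [0.225 0.52  0.302] 147.8
[-0.98 -0.27  0.01] 0.56 -> [0.293 0.445 0.302] 131.7
[-0.98  0.01  0.01] 0.54 -> [0.359 0.372 0.301] 116.1
[-0.98  0.28  0.01] 0.57 -> [0.428 0.296 0.3  ] 99.9
[-0.53  0.34  0.  ] 0.35 -> [0.47 0.25 0.3 ] 90.0
[-0.98  0.11  0.04] 0.65 -> [0.481 0.152 0.296] 71.4
[-0.98  0.46  0.05] 0.72 -> [0.494 0.044 0.291] 50.9
[-0.96  0.98  0.06] 0.9 -> [ 0.51  -0.092  0.284] 25.0
[-0.31  0.93  0.04] 0.65 -> [ 0.521 -0.189  0.28 ] 6.5
```

Request:
apply_moves(moves=[[-0.98,-0.67,0,0,0,0.66,85],[-0.98,-0.67,0,0,0,0.66,85],[-0.98,-0.67,0,0,0,0.66,85],[-0.98,-0.67,0,0,0,0.66,85]])

```text
clock: 0.43
eef_pos: [0.232, 0.5144, 0.304]
tool_rot: [-180.0, 0.2, 146.8]
ft_force: [1.7, 1.0, 0.5]
finger_gap: 0.0852
```

Request:
apply_moves(moves=[[-0.98,-0.27,0,0,0,0.56,85],[-0.98,-0.27,0,0,0,0.56,85],[-0.98,-0.27,0,0,0,0.56,85],[-0.98,-0.27,0,0,0,0.56,85]])

```text
clock: 0.77
eef_pos: [0.2977, 0.4405, 0.304]
tool_rot: [180.0, 0.1, 131.0]
ft_force: [0.8, -0.4, 0.7]
finger_gap: 0.0851
```

Request:
apply_moves(moves=[[-0.98,0.01,0,0,0,0.54,85],[-0.98,0.01,0,0,0,0.54,85],[-0.98,0.01,0,0,0,0.54,85],[-0.98,0.01,0,0,0,0.54,85]])

```text
clock: 1.1
eef_pos: [0.3624, 0.3684, 0.304]
tool_rot: [180.0, 0.1, 115.7]
ft_force: [-0.1, 0.4, 0.3]
finger_gap: 0.0851
```

Request:
apply_moves(moves=[[-0.98,0.28,0,0,0,0.57,85],[-0.98,0.28,0,0,0,0.57,85],[-0.98,0.28,0,0,0,0.57,85],[-0.98,0.28,0,0,0,0.57,85]])

```text
clock: 1.43
eef_pos: [0.4305, 0.2924, 0.304]
tool_rot: [179.9, 0.1, 99.4]
ft_force: [0.3, 0.5, 0.7]
finger_gap: 0.0846
```

Tracks well.

Request:
apply_moves(moves=[[-0.53,0.34,0,0,0,0.35,85],[-0.53,0.34,0,0,0,0.35,85],[-0.53,0.34,0,0,0,0.35,85]])

```text
clock: 1.68
eef_pos: [0.4724, 0.2466, 0.3039]
tool_rot: [179.9, 0.1, 89.4]
ft_force: [0.2, -0.8, -0.1]
finger_gap: 0.0849
```

Request:
apply_moves(moves=[[-0.98,0.11,0,0,0,0.65,85],[-0.98,0.11,0,0,0,0.65,85],[-0.98,0.11,0,0,0,0.65,85],[-0.98,0.11,0,0,0,0.65,85]])

```text
clock: 2.02
eef_pos: [0.481, 0.1484, 0.3041]
tool_rot: [180.0, 0.0, 70.7]
ft_force: [0.2, 0.1, 0.0]
finger_gap: 0.0853
```

Request:
apply_moves(moves=[[-0.98,0.46,0,0,0,0.72,85],[-0.98,0.46,0,0,0,0.72,85],[-0.98,0.46,0,0,0,0.72,85],[-0.98,0.46,0,0,0,0.72,85]])

```text
clock: 2.35
eef_pos: [0.4928, 0.04, 0.3042]
tool_rot: [179.9, 0.0, 49.9]
ft_force: [0.4, 0.1, -0.0]
finger_gap: 0.0852
```

Request:
apply_moves(moves=[[-0.96,0.98,0,0,0,0.9,85],[-0.96,0.98,0,0,0,0.9,85],[-0.96,0.98,0,0,0,0.9,85],[-0.96,0.98,0,0,0,0.9,85],[-0.96,0.98,0,0,0,0.9,85]])

```text
clock: 2.77
eef_pos: [0.5073, -0.0945, 0.304]
tool_rot: [179.9, 0.0, 24.4]
ft_force: [0.5, -0.3, -0.7]
finger_gap: 0.085
```

Request:
apply_moves(moves=[[-0.31,0.93,0,0,0,0.65,85],[-0.31,0.93,0,0,0,0.65,85],[-0.31,0.93,0,0,0,0.65,85],[-0.31,0.93,0,0,0,0.65,85],[-0.31,0.93,0,0,0,0.65,85],[-0.31,0.93,0,0,0,0.65,85]])

```text
clock: 3.27
eef_pos: [0.519, -0.1862, 0.3033]
tool_rot: [-179.9, 0.0, 6.6]
ft_force: [0.3, 1.4, -0.0]
finger_gap: 0.0848
```

```bash
python3 - <<'E'
from plan import *
s=manip.state();p=s['eef_pos'];y=s['tool_rot'][2];print(p,s['tool_rot'],s['q'])
plan([((.5200,-.1893,.178),6.5)],p,y)
E
```

```text
[ 0.51902037 -0.18620081  0.30328443] [-1.79928121e+02  4.59688101e-02  6.56660090e+00] [-25.04677531  17.1748522   51.80649619  92.08438481 -13.78705537
  77.53364046 -54.89968353]
[0.   0.03 0.98] 0.0 -> [ 0.52  -0.189  0.205] 6.5
[0.   0.01 0.27] 0.0 -> [ 0.52  -0.189  0.178] 6.5
```

Request:
apply_moves(moves=[[0.01,0.03,0.4,0,0,0,85],[0.01,0.03,0.8,0,0,0,85],[0.01,0.03,0.95,0,0,0,85],[0.01,0.03,0.95,0,0,0,85]])

```text
clock: 3.6
eef_pos: [0.5182, -0.1879, 0.2047]
tool_rot: [-179.8, 0.4, 6.5]
ft_force: [0.2, 0.4, -0.6]
finger_gap: 0.0852
```

Request:
apply_moves(moves=[[0,0,0.15,0,0,0,60],[0,0,0.27,0,0,0,40],[0,0,0.27,0,0,0,30],[0,0,0.27,0,0,0,26],[0,0,0.27,0,0,0,26],[0,0,0.27,0,0,0,26]])

```text
clock: 4.1
eef_pos: [0.52, -0.1919, 0.183]
tool_rot: [180.0, -0.1, 6.2]
ft_force: [0.7, -0.4, -0.4]
finger_gap: 0.0258
```

```bash
python3 - <<'E'
from plan import *
f=grab('scene','s1');crop(f,205,90,325,225,5,'s1c')
f=grab('top','t1');crop(f,230,85,330,190,6,'t1c')
s=manip.state();print(s['eef_pos'],s['tool_rot'],s['finger_gap'],s['ft_force'])
E
```

```text
[ 0.51980386 -0.19201975  0.18270709] [ 1.79986021e+02 -6.83126616e-02  6.18935280e+00] 0.026008352269679458 [-0.68764229 -0.31347463 -0.14784785]
```

View pics/s1c.png

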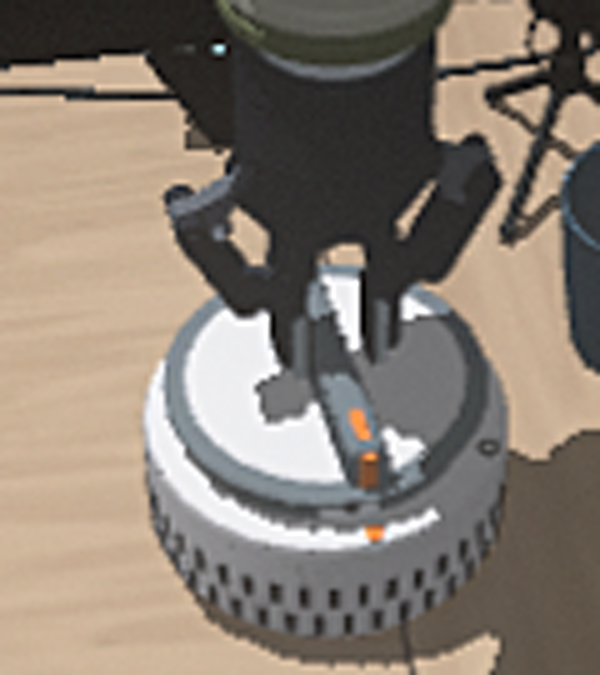

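View pics/t1c.png

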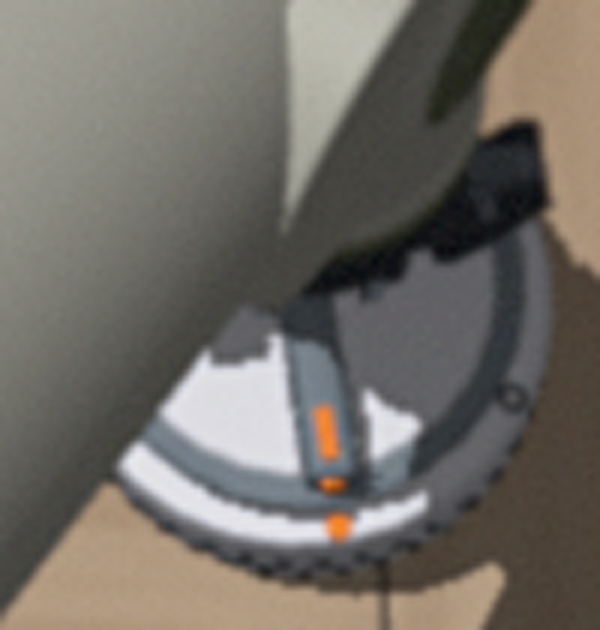

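The fingers straddle the grip with the pointer by the closed dot. The tool sits about 2.5 mm to one side, so I centre it and close to a loose fit, which lets the cover drop.

Request:
apply_moves(moves=[[0,-0.025,0.03,0,0,-0.01,26],[0,-0.025,0.03,0,0,-0.01,26],[0,-0.025,0.03,0,0,-0.01,19],[0,-0.025,0.03,0,0,-0.01,19],[0,-0.025,0.03,0,0,-0.01,19]])

```text
clock: 4.62
eef_pos: [0.5191, -0.1893, 0.1788]
tool_rot: [-180.0, 0.0, 6.5]
ft_force: [-0.2, -0.3, -0.0]
finger_gap: 0.019
```

Request:
apply_moves(moves=[[0,0,0,0,0,-0.12,19],[0,0,0,0,0,-0.25,19],[0,0,0,0,0,-0.37,19],[0,0,0,0,0,-0.5,19],[0,0,0,0,0,-0.62,19],[0,0,0,0,0,-0.75,19],[0,0,0,0,0,-0.87,19],[0,0,0,0,0,-1.0,19]])

```text
clock: 5.28
eef_pos: [0.5191, -0.1896, 0.1789]
tool_rot: [180.0, 0.0, 35.3]
ft_force: [0.3, -0.1, -0.7]
finger_gap: 0.0192
```

```bash
python3 - <<'E'
from plan import *
f=grab('scene','s2');crop(f,205,90,325,225,5,'s2c')
s=manip.state();print(s['eef_pos'],s['tool_rot'],s['finger_gap'],s['ft_force'],s['wrist_torque'])
E
```

```text
[ 0.51906218 -0.18965527  0.1789041 ] [1.79993621e+02 1.44149061e-02 3.55388721e+01] 0.018863486773168906 [-0.28032628  0.29483109  0.02434679] [ 2.47796175e-02 -7.83372707e-05 -1.90842911e-03]
```

View pics/s2c.png

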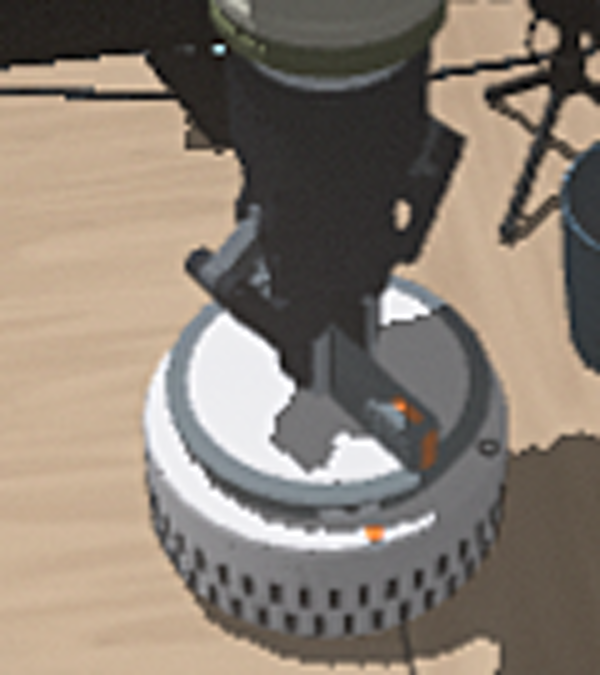

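The cover turned with the grip and stayed level. I continue towards the open mark.

Request:
apply_moves(moves=[[0,0,0,0,0,-0.12,19],[0,0,0,0,0,-0.25,19],[0,0,0,0,0,-0.37,19],[0,0,0,0,0,-0.5,19],[0,0,0,0,0,-0.62,19],[0,0,0,0,0,-0.75,19],[0,0,0,0,0,-0.87,19],[0,0,0,0,0,-1.0,19]])

```text
clock: 6.0
eef_pos: [0.5192, -0.1896, 0.1789]
tool_rot: [180.0, 0.0, 63.8]
ft_force: [-0.5, -0.1, 0.4]
finger_gap: 0.0191
```

```bash
python3 - <<'E'
from plan import *
f=grab('scene','s3');crop(f,205,90,325,225,5,'s3c')
s=manip.state();print(s['eef_pos'],s['tool_rot'],s['finger_gap'],s['ft_force'],s['wrist_torque'])
E
```

```text
[ 0.51911578 -0.18958885  0.17893809] [1.79998469e+02 6.76975351e-03 6.41037223e+01] 0.019034796660612047 [ 0.33013524 -0.23987524  0.59002528] [-0.00536635  0.04307048 -0.0019934 ]
```

View pics/s3c.png

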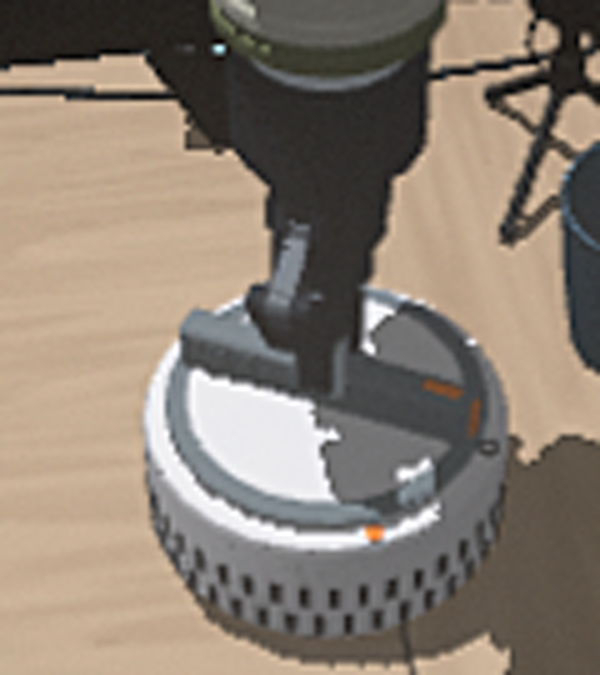

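The cover looks lower and the pointer (scene about (301,173)) is near the ring (302,179). I check this with depth.

```bash
python3 - <<'E'
from plan import *
f0=load('s2');f=load('s3')
for n,g in(('before',f0),('now',f)):
  for u,v in [(255,178),(250,172),(280,188)]: print(n,u,v,dep(g,u,v).round(4))
for (u,v) in [(474,402),(190,325)]:
  print(atz(f,205+u/5-.4,90+v/5-.4,.113).round(4))
R_=np.array([.5210,-.1888])
for y in (55,60,62.5):
  print(y,(proj(f,[R_[0]-.066*np.cos(np.radians(y)),R_[1]-.066*np.sin(np.radians(y)),.1005])[0]-[205,90])*5)
g=grab('top','t3');crop(g,230,85,330,190,6,'t3c')
E
```

```text
before 255 178 [ 0.4885 -0.1529  0.0992]
before 250 172 [ 0.5065 -0.1446  0.0993]
before 280 188 [ 0.4548 -0.2001  0.0984]
now 255 178 [ 0.4976 -0.1537  0.0888]
now 250 172 [ 0.5153 -0.1452  0.0896]
now 280 188 [ 0.4637 -0.2016  0.0877]
[ 0.4848 -0.2453  0.113 ]
[ 0.5459 -0.1339  0.113 ]
55 [465.56748533 423.69490414]
60 [470.69647742 414.3071447 ]
62.5 [472.82545396 409.51123379]
```

View pics/t3c.png

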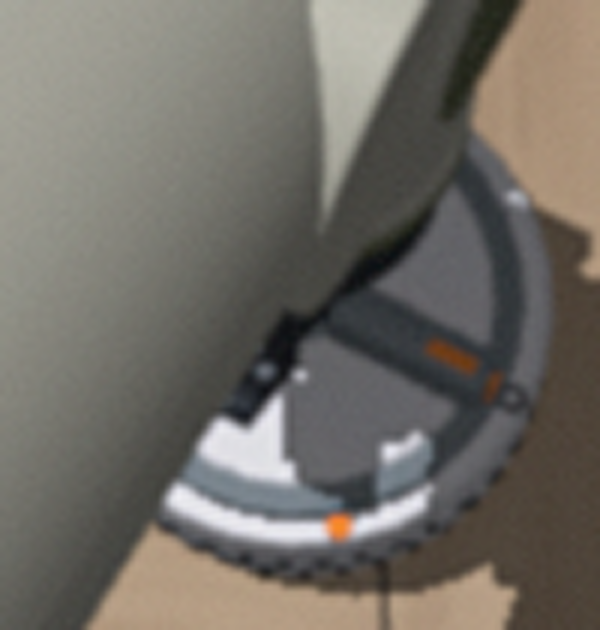

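The cover has dropped about 10 mm (disc at 0.089) with the pointer at the ring. I lower the tool along the grip, then twist clockwise.

Request:
apply_moves(moves=[[0,0,0.06,0,0,0,19],[0,0,0.12,0,0,0,19],[0,0,0.12,0,0,0,19],[0,0,0.12,0,0,0,19]])

```text
clock: 6.43
eef_pos: [0.5188, -0.1893, 0.1662]
tool_rot: [-179.9, 0.0, 63.7]
ft_force: [-0.9, 0.5, -0.0]
finger_gap: 0.0188
```

Request:
apply_moves(moves=[[0,0,0,0,0,0.12,18.5],[0,0,0,0,0,0.25,18.5],[0,0,0,0,0,0.37,18.5],[0,0,0,0,0,0.5,18.5],[0,0,0.01,0,0,0.62,18.5],[0,0,0.01,0,0,0.75,18.5],[0,0,0.01,0,0,0.87,18.5],[0,0,0.01,0,0,1.0,18.5]])

```text
clock: 7.1
eef_pos: [0.5195, -0.1896, 0.1663]
tool_rot: [180.0, -0.0, 34.9]
ft_force: [-0.1, 0.4, 2.6]
finger_gap: 0.0186
```

```bash
python3 - <<'E'
from plan import *
f=grab('scene','s4');crop(f,205,90,325,225,5,'s4c')
s=manip.state();print(s['eef_pos'],s['tool_rot'],s['finger_gap'],s['ft_force'],s['wrist_torque'])
E
```

```text
[ 0.51947967 -0.18950648  0.16623304] [ 1.79966537e+02 -2.16471244e-02  3.46349736e+01] 0.01825302244986323 [ 0.37293076  0.39325    -0.38326191] [ 0.03496394 -0.0081691   0.03232159]
```

View pics/s4c.png

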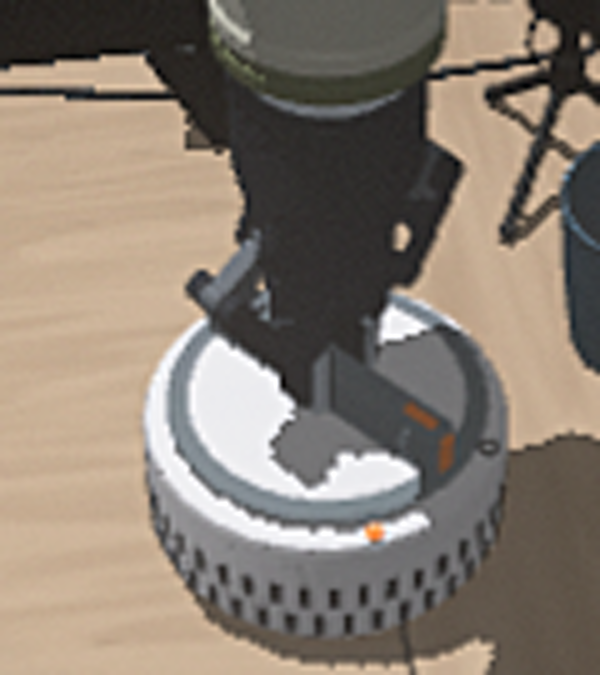

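The cover is turning on the ramps and stays down. I continue, then push a little against the stop.

Request:
apply_moves(moves=[[0,0,0,0,0,0.12,18.5],[0,0,0.01,0,0,0.25,18.5],[0,0,0.01,0,0,0.37,18.5],[0,0,0.01,0,0,0.5,18.5],[0,0,0.02,0,0,0.62,18.5],[0,0,0.02,0,0,0.75,18.5],[0,0,0.02,0,0,0.87,18.5],[0,0,0.02,0,0,1.0,18.5]])

```text
clock: 7.82
eef_pos: [0.519, -0.1891, 0.1636]
tool_rot: [-180.0, 0.0, 6.4]
ft_force: [0.8, 0.3, -1.8]
finger_gap: 0.0187
```

Request:
apply_moves(moves=[[0,0,0,0,0,0.06,18.5],[0,0,0,0,0,0.1,18.5],[0,0,0,0,0,0.14,18.5]])

```text
clock: 8.07
eef_pos: [0.519, -0.1892, 0.1636]
tool_rot: [-180.0, 0.0, 2.5]
ft_force: [0.2, 0.2, -2.8]
finger_gap: 0.0182
```

```bash
python3 - <<'E'
from plan import *
f=grab('scene','s5');crop(f,205,90,325,225,5,'s5c')
s=manip.state();print(s['eef_pos'],s['tool_rot'],s['finger_gap'],s['ft_force'],s['wrist_torque'])
for u,v in [(255,178),(250,172)]: print(dep(f,u,v).round(4))
E
```

```text
[ 0.51902195 -0.18922331  0.16359756] [-1.79993832e+02  3.94272050e-02  2.36785144e+00] 0.018325083406895384 [-0.31388884  0.27882413 -3.22713693] [ 0.11697711 -0.01453701  0.10656644]
[ 0.4986 -0.1538  0.0877]
[ 0.5176 -0.1454  0.0871]
```

View pics/s5c.png

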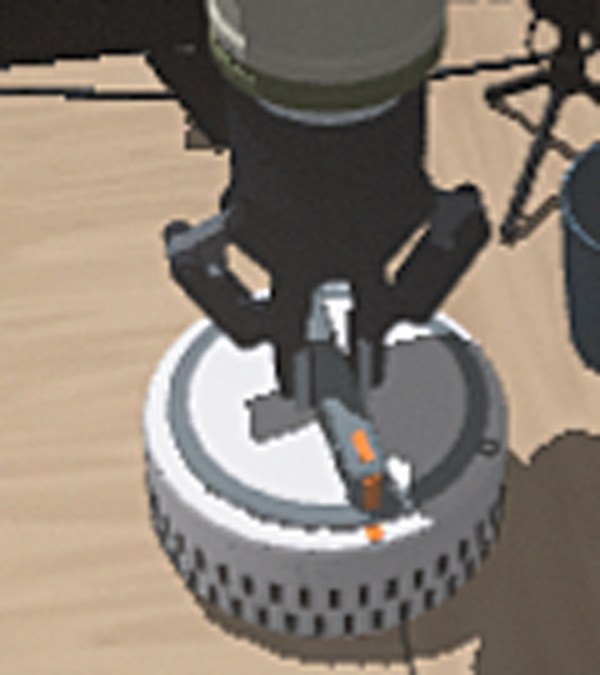

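Pointer at the dot. I push a little more to feel the stop.

Request:
apply_moves(moves=[[0,0,0,0,0,0.04,18.5],[0,0,0,0,0,0.08,18.5],[0,0,0,0,0,0.08,18.5]])

```text
clock: 8.37
eef_pos: [0.519, -0.1887, 0.1636]
tool_rot: [-179.9, 0.1, 0.1]
ft_force: [-0.9, 3.1, -1.9]
finger_gap: 0.0182
```

```bash
python3 - <<'E'
from plan import *
s=manip.state();print(s['eef_pos'],s['tool_rot'],s['finger_gap'],s['ft_force'],s['wrist_torque'])
E
```

```text
[ 0.51898599 -0.18871486  0.16359505] [-1.79942744e+02  5.83379930e-02  1.36205496e-01] 0.0181846791643494 [-0.8517432   3.1348355  -1.87380552] [0.61268895 0.22080867 0.36003837]
```

Torque rose to 0.36 N m, which means the stop. I realign the tool with the grip, open the fingers and rise.

Request:
apply_moves(moves=[[0,0,0,0,0,-0.12,18.5],[0,0,0,0,0,-0.22,19],[0,0,0,0,0,-0.22,30],[0,0,0,0,0,-0.22,50],[0,0,0,0,0,-0.22,60],[0,0,0,0,0,-0.22,60]])

```text
clock: 8.87
eef_pos: [0.5192, -0.1897, 0.1641]
tool_rot: [180.0, -0.0, 6.4]
ft_force: [-0.7, 0.2, -0.3]
finger_gap: 0.0597
```

Request:
apply_moves(moves=[[0,0,-0.3,0,0,0,60],[0,0,-0.6,0,0,0,60],[0,0,-0.9,0,0,0,60],[0,0,-1,0,0,0,60],[0,0,-1,0,0,0,60]])

```text
clock: 9.28
eef_pos: [0.5203, -0.1903, 0.2669]
tool_rot: [179.9, -0.3, 6.4]
ft_force: [-0.1, 0.1, -0.2]
finger_gap: 0.0598
```

Request:
apply_moves(moves=[[0,-0.9,-0.4,0,0,0,60],[0,-0.9,-0.4,0,0,0,60],[0,-0.9,-0.4,0,0,0,60],[0,-0.9,-0.4,0,0,0,60]])

```text
clock: 9.62
eef_pos: [0.5097, -0.0952, 0.304]
tool_rot: [-179.9, -0.0, 6.8]
ft_force: [0.7, 0.0, 0.5]
finger_gap: 0.06
```

Request:
apply_moves(moves=[[0,-0.9,0,0,0,0,60],[0,-0.9,0,0,0,0,60],[0,-0.9,0,0,0,0,60],[0,-0.9,0,0,0,0,60],[0,-0.9,0,0,0,0,60]])

```text
clock: 10.03
eef_pos: [0.4986, -0.0105, 0.3028]
tool_rot: [180.0, 0.1, 6.5]
ft_force: [-0.3, -1.0, 0.2]
finger_gap: 0.0602
```

```bash
python3 - <<'E'
from plan import *
f=grab('scene','s6');crop(f,220,125,320,225,6,'s6c')
g=grab('top','t6');crop(g,230,85,330,190,6,'t6c')
P=np.array([dep(g,u,v) for v in range(85,190) for u in range(230,330)])
q=P[(P[:,2]>.104)&(P[:,2]<.125)&(abs(P[:,0]-.52)<.09)&(abs(P[:,1]+.189)<.09)]
print(len(q),np.median(q[:,2]),cv2.minAreaRect(q[:,:2].astype(np.float32)*1000))
q=P[(np.hypot(P[:,0]-.521,P[:,1]+.189)<.054)&(P[:,2]<.1)]
A=np.c_[q[:,:2]-[.521,-.189],np.ones(len(q))];print('disc plane',np.linalg.lstsq(A,q[:,2],rcond=None)[0])
s=manip.state();print(s['eef_pos'],s['ft_force'])
E
```

```text
652 0.11062998903523447 ((518.85302734375, -189.97732543945312), (131.0045623779297, 18.195907592773438), 6.396958351135254)
disc plane [ 0.00072589 -0.00236663  0.08840235]
[ 0.49874966 -0.01222673  0.30333157] [-0.18245074  0.57643341  0.67577006]
```

View pics/t6c.png

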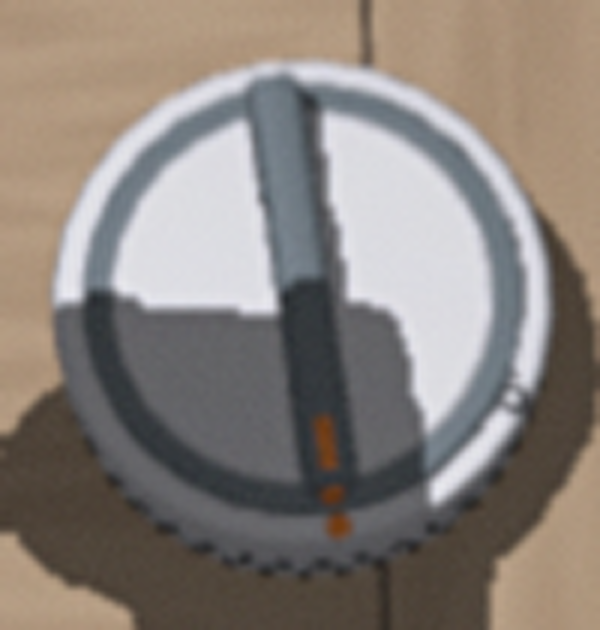

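View pics/s6c.png

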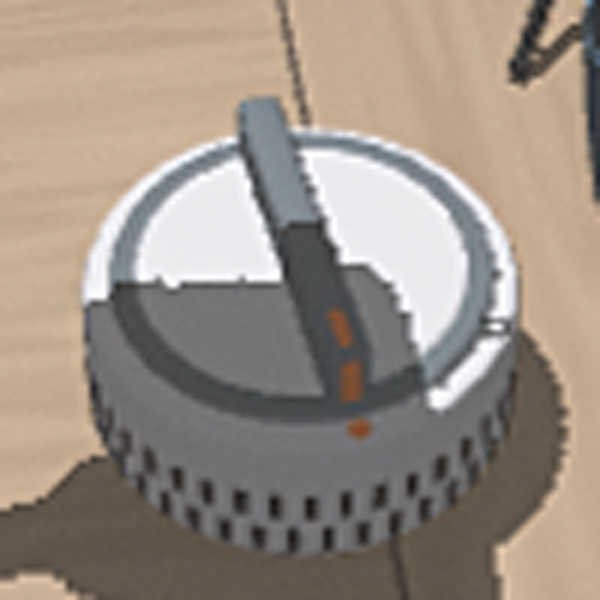

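Grip top is at 0.1106 (0.110 expected when locked), the cover is level, and the pointer is on the dot within about 1°. The arm is clear, so I hand in.

```bash
python3 -c "
from station import manip
print(manip.state()['clock']);print(manip.finish_job())"
```

```text
10.1333
the job is handed in; nothing more can be done
None
```

The cover is locked and the job is handed in; the robot's clock stood at 10.1 s of the 48 s allowed, and the hand-in gave no verdict.

**What I did:** I straddled the grip loosely and turned the cover about 57° counter-clockwise. It dropped in by about 10 mm with the pointer at the ring. I then lowered the fingers, twisted clockwise until the torque rose to 0.36 N m (which I took as the end stop), opened the gripper and moved clear.

**Last checks:**
- **Height:** the grip top is at 110.6 mm, against 110 mm expected when locked.
- **Level:** the disc is tilted by about 0.002 rad.
- **Pointer:** it sits at the closed dot. The cover's yaw measures 6.4° against about 7.5° for the purifier, roughly the measuring error.
- **Contact:** the gripper is about 0.18 m to the side and well above, and touches nothing.

**One disagreement:** the disc plane read about 88.4 mm from the top camera and 87 to 88 mm from the scene camera, against 87 mm expected. The top camera's figure is 1.4 mm high, within the 2 mm calibration error. None of the checks failed.

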